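# Bring the small round under the pH probe

## Robot

A 7-joint arm with a two-finger parallel gripper is mounted at the origin on the work surface. World frame = base frame: x ahead of the robot, y to its left, z up, the work surface at z = 0. Lengths are in m, angles in rad, forces in N, time in s.
With the tool pointing down it reaches from about 0.4 to 0.85 m from the base axis. Payload 4.5 kg.
Tool frame: the origin (TCP) lies midway between the tips of the shut fingers; the grasp point (between the pads) lies behind it (r.grip_point_offset is the z of the grasp point in the tool frame, in m); z points along the fingers, y is the line along which they close (so a half turn about z gives the same grasp; the last joint's range is limited). The gripper opens to 88 mm and grips with 3 to 60 N. Pads are 18 mm wide; open, the fingers measure 123 mm over their backs; the gripper's body (75 mm by 187 mm) begins 45 mm behind the grasp point.
Start: joints at [1.32, 0.689, -0.195, 1.565, 0.157, 0.902, -0.215], TCP at [0.176, -0.6, 0.239] pointing down, gripper open.
Joint ranges: [-3.01, 3.01], [-0.46, 2.08], [-1.47, 1.51], [0.13, 2.56], [-1, 4.14], [0.04, 2.09], [-2.66, 2.66]. Speed limits (rad/s): [2.57, 2.57, 3.14, 3.14, 3.14, 3.14, 3.14].

## Interface

Orientations are given as a unit quaternion [x, y, z, w].
In Python, from plant import r, optics, workorder gives the robot as it stands.
- The arm moves only by the shell command python3 -m creep 'ROWS' [FORCE]. ROWS is JSON, a list of rows, each an object of numbers: "grip": the gripper command: -1 is shut, 1 is fully open, values between are in proportion; "tx", "ty", "tz": the shift along the tool's x, y, z in cm; "spin": the turn about the tool's z in degrees. In form: [{"grip": .., "tx": .., "ty": .., "tz": .., "spin": ..}, ...]. A call has 1 to 8 rows; each row shifts and turns the commanded pose from where the row before left it, along the tool's axes as they then stand; what a row does not reach is not made up. A row lasts 1/12 s, in which the tool goes at most 41.7 mm and 7.16 degrees, less where a joint would pass 70% of its speed; a pose out of reach is approached as far as the arm can. A call with a gripper value outside its range is refused whole. The fingers move at their own pace and stop on an object; FORCE is the grip in N (left out, the last holds). Time passes only in rows, so rows that do not move let the fingers close. It gives the time, the measured TCP pose, the force, the opening and the grip force at its end, in the units of the state.
- r.get_state(): the state, without advancing time (a new reading comes with each control period).
- optics.snapshot(name): name is "scene" or "top"; returns (picture, depth): 420x560x3 uint8, red, green, blue; 420x560 float32, m along the optical axis (not along the pixel's ray), 0 where there is no reading.
- optics.get_calibration(name): a dict with "fx", "fy", "cx", "cy" (pixels), "extrinsics" (4x4, takes a point from world to camera coordinates). Camera axes: x right, y down, z forward; pixel columns grow to the right and rows downward; lengths in m; the calibration is good to about 2 mm. A picture is of the moment at which its call begins. get_calibration takes no time and is no camera call.
- workorder.finish_job(): hands the job in; it is judged then, once.
The state is a dict: "clock": time; "q": joint angles; "qd": joint speeds; "joint_torque": joint torques, N m; "tool_pos": TCP position; "eef_rot": TCP orientation; "contact_force": force on the tool from outside, world axes, zero at the start; "moment": the same for the moment, N m; "opening": opening from 0.0 (shut) to 1.0 (fully open); "finger_force": force on a finger pad.
Only numpy, scipy, OpenCV 4.12 (cv2) and the standard library are available. Lean on these libraries where they do the work, as an engineer would, in place of code of your own. Each camera call takes 0.05 s, during which the arm holds its last target. There are 200 camera calls.

## Task

With a closed fingertip, gently push one of the two bare handle arms of the steel carousel round until the smaller of the two food rounds sits centred directly under the tip of the white probe, then move the hand clear. Do not touch the rounds, their trays or the probe stand, do not grip or lift anything, and leave the bottle, meter and jar where they are.

Things in the scene. Friction and masses are not known exactly. Their poses are not given: they have to be found in the camera images.
- carousel: Steel turntable, turns freely both ways about a vertical axis (no stops). Origin: on the axis at table level; z up. Trays on its +x and -x arms, bare handle arms along +y and -y. Hub 56 mm across, 36 to 60 mm above the table, cap to 72 mm. Friction 0.12 N m (about 1.1 N at 110 mm from the axis): it stays where left and stops at once when no longer pushed.
- handle_a: Bare handle arm on the carousel's +y side: level steel bar 12 mm thick, from the hub to 135 mm from the axis, centre line 50 mm above the table, free air below it beyond 60 mm from the axis. Origin: centre of the black 20 mm ball at its outer end. Push it sideways 80 to 125 mm from the axis, fingertip about 25 mm above the table.
- handle_b: The same on the carousel's -y side (both arms are alike and either may be pushed, either way). Origin: centre of its end ball.
- tray_small: Round steel tray 84 mm across on the carousel's +x arm, centre 100 mm from the axis, holding the small round; rim 5 mm high, top 45 mm above the table. Origin: centre of its inner floor, 40 mm above the table. Not to be touched.
- tray_large: The same tray on the carousel's -x arm, holding the large round. Not to be touched.
- small_round: The sample: tan round of firm food, 44 mm in diameter, 26 mm high, 45 g, loose in the middle of its tray (top 66 mm above the table). Origin: centre of its underside. It rides along with the tray.
- large_round: Tan round, 68 mm in diameter, 26 mm high, loose on the other tray. Origin: centre of its underside.
- probe_tip (a point): Lower tip of the white probe, 84 mm above the table, 100 mm from the carousel's axis: the rounds pass 18 mm beneath it. The probe is upright, 28 mm thick, its top 210 mm above the table.
- stand: Fixed probe stand. Origin: on the carousel's axis, on the table; the probe lies 100 mm and the 14 mm post 205 mm from it along its +x (always the side away from the robot). Pedestal 120 mm across, 12 mm high, under the carousel; foot bar 35 mm wide, 8 mm high; post 235 mm high; level arm 180 mm above the table.
- buffer_bottle: Bystander: white bottle 48 mm across, 100 mm high. Origin: centre of its underside.
- meter: Bystander: white hand-held meter lying flat, 130 x 68 x 28 mm. Origin: centre of its underside.
- jar: Bystander: glass jar with a steel lid, 60 mm across, 70 mm high. Origin: centre of its underside.
Not all that is in view belongs to the job. Leave any purple or turquoise look-alike of the small_round alone.

How it is judged:
On the way:
1. a finger pushes on a handle arm ((contact force between the fingers and handle_a above 0.3 N or contact force between the fingers and handle_b above 0.3 N)), for 0.1 s.
At the end, for the whole second after the job is handed in: The centre of the small round is within 12 mm (horizontally) of the probe tip; both rounds lie flat in their own trays within 15 mm of the middle; the carousel is at rest (horizontal distance between small_round and probe_tip below 0.012 m and horizontal distance between small_round and tray_small below 0.015 m and horizontal distance between large_round and tray_large below 0.015 m and angle between each of small_round, large_round's own z axis and vertical below 0.1 rad and height (world z) of each of small_round, large_round below 0.045 m and angular speed of carousel below 0.05 rad/s); the robot touches nothing.
It fails at once if a round or its tray is touched by the robot ((contact force between any of the fingers, the arm and small_round above 0.3 N or contact force between any of the fingers, the arm and large_round above 0.3 N) or (contact force between any of the fingers, the arm and tray_small above 1 N or contact force between any of the fingers, the arm and tray_large above 1 N)).
It fails at once if the probe stand is struck or pushed (contact force between any of the fingers, the arm and stand above 2 N).
It fails at once if the carousel is gripped or shoved hard (over 25 N), or spun (over 3 rad/s) (contact force between any of the fingers, the arm and carousel above 25 N or angular speed of carousel above 3 rad/s).
It fails at once if a round is lifted (height (world z) of any of small_round, large_round above 0.05 m).
It fails at once if a bystander is moved over 15 mm (distance of any of buffer_bottle, meter, jar from where it was at the start of the episode above 0.015 m).
It also fails if it takes over 51 s, if anything falls off the work surface, if the arm or the gripper's body presses on something with over 40 N, if the wrist force passes 120 N, or if a joint passes its speed limit or range.

## Working session

There is one attempt and no reset: what is moved stays moved. The work goes in short steps, Python scripts to look and compute and a shell command to move; the robot and the scene stay as the last step left them, time stands still between calls to the robot, and variables do not carry over. Pictures are saved under pics/ and viewed, at most 10 in all, crops included, and the job is handed in when it is done.

```bash
mkdir -p pics; cat > h.py <<'E'
import numpy as np, cv2
from plant import r, optics, workorder
def snap(n,f):
    p,d=optics.snapshot(n); cv2.imwrite('pics/'+f,p[:,:,::-1]); c=optics.get_calibration(n); np.savez('last_'+n,p=p,d=d); return p,d,c
def world(d,c):
    v,u=np.indices(d.shape); P=np.stack([(u-c['cx'])/c['fx']*d,(v-c['cy'])/c['fy']*d,d],-1)
    E=np.array(c['extrinsics']); return (P-E[:3,3])@E[:3,:3]
def ray(c,u,v,z):
    E=np.array(c['extrinsics']);R=E[:3,:3];o=-R.T@E[:3,3];k=R.T@np.array([(u-c['cx'])/c['fx'],(v-c['cy'])/c['fy'],1]);return o+k*(z-o[2])/k[2]
E
python3 - <<'E'
from h import *
for n in('top','scene'):
    p,d,c=snap(n,n+'1.png'); print(n,np.round(c['extrinsics'],3).tolist(),c['fx'])
s=r.get_state();print(s['clock'],s['tool_pos'],s['eef_rot'],s['opening'],r.grip_point_offset)
E
```

```text
top [[-0.014, -1.0, -0.008, 0.021], [-0.995, 0.015, -0.103, 0.556], [0.103, 0.007, -0.995, 1.066], [0.0, 0.0, 0.0, 1.0]] 454.51334725951216
scene [[-0.446, 0.895, 0.008, 0.23], [0.608, 0.309, -0.731, -0.256], [-0.657, -0.321, -0.682, 1.362], [0.0, 0.0, 0.0, 1.0]] 460.40976133235466
0.1 [ 0.17538894 -0.5992893   0.23800984] [ 9.89875519e-01  1.41935836e-01 -1.73473494e-04 -8.03348428e-04] 0.9997668621433363 -0.0187
```

View pics/top1.png

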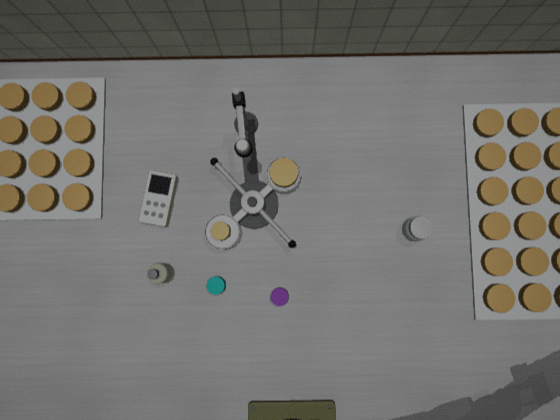

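View pics/scene1.png

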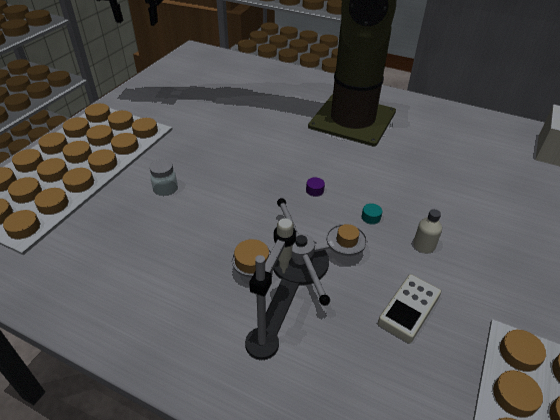

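The top view (up = +x, left = +y) shows the hub at (252,202), the small round at (220,231), the large round at (284,172), the end balls at (214,161) and (292,244), the probe top at (243,147) and the post near (239,98).

```bash
python3 - <<'E'
from h import *
c=optics.get_calibration('top');z=np.load('last_top.npz');W=world(z['d'],c)
for n,u,v,h in [('hub',252,202,.072),('small',220,231,.066),('large',284,172,.066),('ballL',214,161,.055),('ballR',292,244,.055),('probetop',243,147,.21),('posttop',239,98,.235),('bottle',155,273,.09),('meter',158,198,.028),('jar',418,229,.07)]:
    print(n,ray(c,u,v,h).round(3),W[v,u].round(3))
def fit(m):
    v,u=np.nonzero(m);(x,y),rr=cv2.minEnclosingCircle(np.stack([u,v],1).astype(np.float32));return x,y,rr,u.mean(),v.mean(),len(u)
p=z['p'].astype(int); tan=(p[...,0]-p[...,2]>50)
for n,(u,v),k in [('small',(220,231),18),('large',(284,172),24)]:
    m=np.zeros(tan.shape,bool);m[v-k:v+k,u-k:u+k]=1
    q=W[m&tan&(abs(W[...,2]-.066)<.006)]; print(n,q.mean(0),len(q),np.ptp(q,0), (q.max(0)+q.min(0))/2)
m=(W[...,2]>.19)&(W[...,2]<.217)&(abs(W[...,0]-.6)<.15)
print(np.c_[W[m]][::12].round(3)[:20])
E
```

```text
hub [0.569 0.086 0.072] [0.569 0.086 0.071]
small [0.503 0.161 0.066] [0.503 0.161 0.064]
large [0.639 0.01  0.066] [0.639 0.01  0.067]
ballL [0.67  0.177 0.055] [0.67  0.176 0.059]
ballR [ 0.471 -0.006  0.055] [ 0.471 -0.006  0.059]
probetop [0.665 0.093 0.21 ] [0.665 0.093 0.209]
posttop [0.759 0.098 0.235] [0.771 0.101 0.203]
bottle [0.409 0.303 0.09 ] [0.41  0.301 0.099]
meter [0.587 0.317 0.028] [0.588 0.317 0.026]
jar [ 0.501 -0.296  0.07 ] [ 0.501 -0.296  0.069]
small [0.50416738 0.16156352 0.06522642] 243 [0.03961141 0.04020085 0.01128588] [0.50425994 0.16201131 0.06598583]
large [0.64044924 0.01208684 0.06527145] 595 [0.06505565 0.06351813 0.01140571] [0.64097956 0.01167345 0.06574248]
[[0.717 0.096 0.19 ]
 [0.68  0.099 0.209]
 [0.678 0.095 0.209]
 [0.676 0.095 0.209]
 [0.673 0.095 0.212]
 [0.672 0.101 0.211]
 [0.67  0.105 0.208]
 [0.674 0.08  0.191]
 [0.668 0.087 0.207]
 [0.665 0.091 0.21 ]
 [0.663 0.095 0.211]
 [0.662 0.099 0.207]
 [0.66  0.099 0.205]
 [0.658 0.095 0.206]
 [0.657 0.095 0.191]]
```

```bash
python3 -m creep '[{"grip":-1,"spin":5.4},{"grip":-1,"spin":5.4},{"grip":-1,"spin":5.5},{"grip":-1,"tx":1,"ty":-1.6},{"grip":-1,"tx":2,"ty":-3.2},{"grip":-1,"tx":2,"ty":-3.2},{"grip":-1,"tx":2,"ty":-3.2},{"grip":-1,"tx":2,"ty":-3.2}]' 10
python3 -m creep '[{"grip":-1,"tx":2,"ty":-3.2},{"grip":-1,"tx":2,"ty":-3.2},{"grip":-1,"tx":2,"ty":-3.2},{"grip":-1,"tx":2,"ty":-3.2},{"grip":-1,"tx":2,"ty":-3.2},{"grip":-1,"tx":2,"ty":-3.2},{"grip":-1}]'
python3 - <<'E'
import numpy as np
C=np.array([572,87.])
for t in range(222,92,-10):
    a=np.radians(t);u=np.array([np.cos(a),np.sin(a)]);n=np.array([-u[1],u[0]])
    g=6+9*abs(n[0])+17.5*abs(n[1]);print(t,(C+100*u+g*n).round(0))
E
```

```text
222 [514.   1.]
212 [501.  12.]
202 [489.  26.]
192 [479.  42.]
182 [473.  60.]
172 [470.  77.]
162 [469.  94.]
152 [472. 111.]
142 [478. 129.]
132 [487. 145.]
122 [500. 160.]
112 [515. 172.]
102 [533. 181.]$[0]: bad value
$[0]: bad value
```

```bash
python3 -m creep '[{"grip":-1,"tx":0,"ty":0,"tz":0,"spin":5.4},{"grip":-1,"tx":0,"ty":0,"tz":0,"spin":5.4},{"grip":-1,"tx":0,"ty":0,"tz":0,"spin":5.5}]' 10
```

```text
clock: 0.35
tool_pos: [0.1754, -0.5995, 0.2382]
eef_rot: [1.0, -0.002, -0.0, -0.001]
contact_force: [0.4, -0.8, -0.0]
opening: 0.797
finger_force: 0.0
```

All five keys are needed in each row. The tool is now aligned with the world axes (tx = +x, ty = −y).

```bash
python3 -m creep '[{"grip":-1,"tx":1,"ty":-1.6,"tz":0,"spin":0},{"grip":-1,"tx":2,"ty":-3.2,"tz":0,"spin":0},{"grip":-1,"tx":2,"ty":-3.2,"tz":0,"spin":0},{"grip":-1,"tx":2,"ty":-3.2,"tz":0,"spin":0},{"grip":-1,"tx":2,"ty":-3.2,"tz":0,"spin":0},{"grip":-1,"tx":2,"ty":-3.2,"tz":0,"spin":0},{"grip":-1,"tx":2,"ty":-3.2,"tz":0,"spin":0},{"grip":-1,"tx":2,"ty":-3.2,"tz":0,"spin":0}]'
python3 -m creep '[{"grip":-1,"tx":2,"ty":-3.2,"tz":0,"spin":0},{"grip":-1,"tx":2,"ty":-3.2,"tz":0,"spin":0},{"grip":-1,"tx":2,"ty":-3.2,"tz":0,"spin":0},{"grip":-1,"tx":2,"ty":-3.2,"tz":0,"spin":0},{"grip":-1,"tx":2,"ty":-3.2,"tz":0,"spin":0},{"grip":-1,"tx":2,"ty":-3.2,"tz":0,"spin":0},{"grip":-1,"tx":0,"ty":0,"tz":0,"spin":0}]'
```

```text
clock: 1.02
tool_pos: [0.326, -0.358, 0.2386]
eef_rot: [1.0, 0.0, -0.0, -0.0]
contact_force: [0.2, 0.3, 0.0]
opening: 0.19
finger_force: 0.0
clock: 1.6
tool_pos: [0.4503, -0.1593, 0.2387]
eef_rot: [1.0, 0.007, 0.002, -0.002]
contact_force: [-0.1, 1.0, -0.1]
opening: 0.004
finger_force: 0.0
```

```bash
python3 -m creep '[{"grip":-1,"tx":2.1,"ty":-3.4,"tz":0,"spin":0},{"grip":-1,"tx":2.1,"ty":-3.4,"tz":0,"spin":0},{"grip":-1,"tx":2.1,"ty":-3.4,"tz":0,"spin":0},{"grip":-1,"tx":2.1,"ty":-3.4,"tz":0,"spin":0},{"grip":-1,"tx":0,"ty":0,"tz":0,"spin":0},{"grip":-1,"tx":0,"ty":0,"tz":3,"spin":0},{"grip":-1,"tx":0,"ty":0,"tz":3,"spin":0},{"grip":-1,"tx":0,"ty":0,"tz":0,"spin":0}]'
```

```text
clock: 2.27
tool_pos: [0.5258, -0.0317, 0.1744]
eef_rot: [1.0, 0.001, -0.005, 0.0]
contact_force: [-0.8, -0.8, -0.1]
opening: 0.005
finger_force: 0.0
```

```bash
python3 -m creep '[{"grip":-1,"tx":0.5,"ty":0,"tz":1,"spin":0},{"grip":-1,"tx":0.5,"ty":0,"tz":2,"spin":0},{"grip":-1,"tx":0,"ty":0,"tz":2,"spin":0},{"grip":-1,"tx":0,"ty":0,"tz":0,"spin":0}]'
python3 - <<'E'
from h import *
snap('top','top2.png')
E
```

```text
clock: 2.6
tool_pos: [0.5388, -0.032, 0.127]
eef_rot: [1.0, 0.0, -0.002, -0.0]
contact_force: [0.3, -0.8, 0.1]
opening: 0.006
finger_force: 0.0
```

View pics/top2.png

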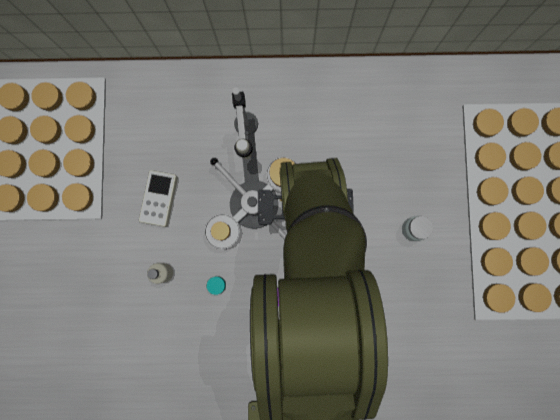

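The arm now hides the hub's right side, and the hand lies along y beside it. Nothing has been disturbed and the gap behind handle A is free, so I go on down.

```bash
python3 -m creep '[{"grip":-1,"tx":0,"ty":0,"tz":2.5,"spin":0},{"grip":-1,"tx":0,"ty":0,"tz":2.5,"spin":0},{"grip":-1,"tx":0,"ty":0,"tz":2.5,"spin":0},{"grip":-1,"tx":0,"ty":0,"tz":1.5,"spin":0},{"grip":-1,"tx":0,"ty":0,"tz":0.5,"spin":0},{"grip":-1,"tx":0,"ty":0,"tz":0,"spin":0}]'
```

```text
clock: 3.15
tool_pos: [0.5399, -0.032, 0.0341]
eef_rot: [1.0, 0.0, 0.0, 0.0]
contact_force: [0.3, -0.4, -0.6]
opening: 0.003
finger_force: 0.0
```

```bash
python3 -m creep '[{"grip":-1,"tx":0,"ty":0,"tz":0.7,"spin":0},{"grip":-1,"tx":-0.5,"ty":-0.7,"tz":0,"spin":0},{"grip":-1,"tx":-0.5,"ty":-0.7,"tz":0,"spin":0},{"grip":-1,"tx":-0.5,"ty":-0.6,"tz":0,"spin":0},{"grip":-1,"tx":-0.5,"ty":-0.5,"tz":0,"spin":0},{"grip":-1,"tx":-0.5,"ty":-0.5,"tz":0,"spin":0},{"grip":-1,"tx":-0.5,"ty":-0.5,"tz":0,"spin":0},{"grip":-1,"tx":-0.5,"ty":-0.5,"tz":0,"spin":0}]'
```

```text
clock: 3.82
tool_pos: [0.5049, 0.0086, 0.027]
eef_rot: [1.0, 0.0, 0.001, 0.0]
contact_force: [1.9, -0.2, 0.8]
opening: 0.007
finger_force: 0.7
```

Contact is made (about 1.9 N), so I follow the arc.

```bash
python3 -m creep '[{"grip":-1,"tx":-0.8,"ty":-0.8,"tz":0,"spin":0},{"grip":-1,"tx":-0.8,"ty":-0.9,"tz":0,"spin":0},{"grip":-1,"tx":-0.5,"ty":-0.8,"tz":0,"spin":0},{"grip":-1,"tx":-0.5,"ty":-0.8,"tz":0,"spin":0},{"grip":-1,"tx":-0.3,"ty":-0.9,"tz":0,"spin":0},{"grip":-1,"tx":-0.3,"ty":-0.9,"tz":0,"spin":0},{"grip":-1,"tx":-0.2,"ty":-0.8,"tz":0,"spin":0},{"grip":-1,"tx":-0.1,"ty":-0.8,"tz":0,"spin":0}]'
```

```text
clock: 4.48
tool_pos: [0.469, 0.076, 0.0267]
eef_rot: [1.0, 0.0, -0.0, 0.0]
contact_force: [1.3, -2.0, 0.9]
opening: 0.008
finger_force: 0.8
```

```bash
python3 -m creep '[{"grip":-1,"tx":0,"ty":-0.9,"tz":0,"spin":0},{"grip":-1,"tx":0,"ty":-0.9,"tz":0,"spin":0},{"grip":-1,"tx":0.1,"ty":-0.9,"tz":0,"spin":0},{"grip":-1,"tx":0.2,"ty":-0.8,"tz":0,"spin":0},{"grip":-1,"tx":0.3,"ty":-0.9,"tz":0,"spin":0},{"grip":-1,"tx":0.3,"ty":-0.9,"tz":0,"spin":0},{"grip":-1,"tx":0.4,"ty":-0.8,"tz":0,"spin":0},{"grip":-1,"tx":0,"ty":0,"tz":0,"spin":0}]'
python3 - <<'E'
from h import *
snap('scene','scene2.png')
E
```

```text
clock: 5.15
tool_pos: [0.4836, 0.1394, 0.0267]
eef_rot: [1.0, 0.002, 0.001, -0.001]
contact_force: [-0.2, 0.3, -0.4]
opening: 0.002
finger_force: 0.0
```

View pics/scene2.png

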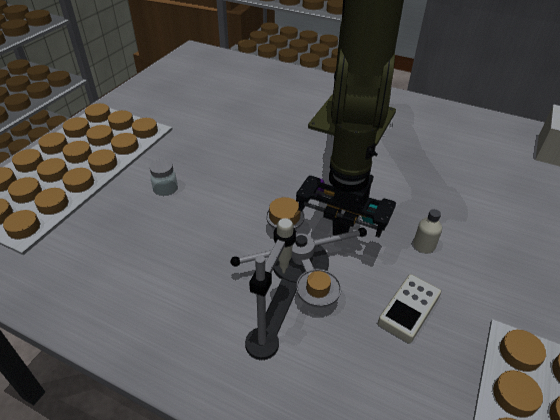

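The carousel is turning as planned: small round at (318,284), large at (284,211), handle A's ball at (362,232) against the finger. I measure the angle from this view.

```bash
cat >> h.py <<'E'
def rounds(n,C=(.572,.087)):
    c=optics.get_calibration(n);z=np.load(f'last_{n}.npz');W=world(z['d'],c);p=z['p'].astype(int)
    m=(p[...,0]-p[...,2]>40)&(abs(W[...,2]-.066)<.0045)&(np.hypot(W[...,0]-C[0],W[...,1]-C[1])<.15)
    k,l,s,_=cv2.connectedComponentsWithStats(m.astype(np.uint8))
    for i in range(1,k):
        if s[i,4]>60:
            q=W[l==i][:,:2]; mid=(q.max(0)+q.min(0))/2
            print(n,s[i,4],q.mean(0).round(4),mid.round(4),np.ptp(q,0).round(3),'ang',np.degrees(np.arctan2(*(q.mean(0)-C)[::-1])).round(1))
def probe(n):
    c=optics.get_calibration(n);z=np.load(f'last_{n}.npz');W=world(z['d'],c);p=z['p'].astype(int)
    m=(W[...,2]>.09)&(W[...,2]<.205)&(np.hypot(W[...,0]-.67,W[...,1]-.095)<.03)&(p.min(-1)>90)
    q=W[m];print('probe',n,len(q),q.min(0).round(3),q.max(0).round(3),q.mean(0).round(3))
E
python3 - <<'E'
from h import *
rounds('scene');probe('scene')
c=optics.get_calibration('scene');print(ray(c,285,227,.21))
E
```

```text
scene 500 [0.501  0.0122] [0.5004 0.0125] [0.067 0.065] ang -133.5
scene 343 [0.6471 0.1527] [0.6469 0.1527] [0.044 0.042] ang 41.2
probe scene 31 [0.682 0.09  0.182] [0.7   0.101 0.205] [0.695 0.095 0.185]
[0.68193813 0.09767167 0.21      ]
```

```bash
python3 -m creep '[{"grip":-1,"tx":0.4,"ty":-0.6,"tz":0,"spin":0},{"grip":-1,"tx":0.6,"ty":-0.7,"tz":0,"spin":0},{"grip":-1,"tx":0.6,"ty":-0.7,"tz":0,"spin":0},{"grip":-1,"tx":0.7,"ty":-0.6,"tz":0,"spin":0},{"grip":-1,"tx":0.7,"ty":-0.6,"tz":0,"spin":0},{"grip":-1,"tx":0.6,"ty":-0.3,"tz":0,"spin":0},{"grip":-1,"tx":0.6,"ty":-0.3,"tz":0,"spin":0},{"grip":-1,"tx":0,"ty":0,"tz":0,"spin":0}]'
python3 - <<'E'
from h import *
snap('scene','scene3.png');rounds('scene')
snap('top','top3.png');rounds('top');probe('top')
p=cv2.imread('pics/scene3.png')[180:380,180:440];q=cv2.imread('pics/top3.png')[80:280,130:390]
cv2.imwrite('pics/c3.png',cv2.resize(np.vstack([p,q]),None,fx=1.5,fy=1.5)) 
E
```

```text
clock: 5.87
tool_pos: [0.5264, 0.1755, 0.0268]
eef_rot: [1.0, 0.0, 0.001, -0.001]
contact_force: [-0.4, -0.5, -0.3]
opening: 0.005
finger_force: 0.0
scene 222 [0.4758 0.0423] [0.4748 0.0417] [0.066 0.035] ang -155.1
scene 315 [0.6723 0.109 ] [0.6707 0.1081] [0.043 0.041] ang 12.3
top 177 [0.6647 0.1119] [0.6669 0.1102] [0.034 0.041] ang 15.0
top 611 [0.4728 0.0608] [0.4727 0.0613] [0.062 0.065] ang -165.2
probe top 42 [0.658 0.087 0.182] [0.699 0.113 0.205] [0.686 0.099 0.19 ]
```

View pics/c3.png

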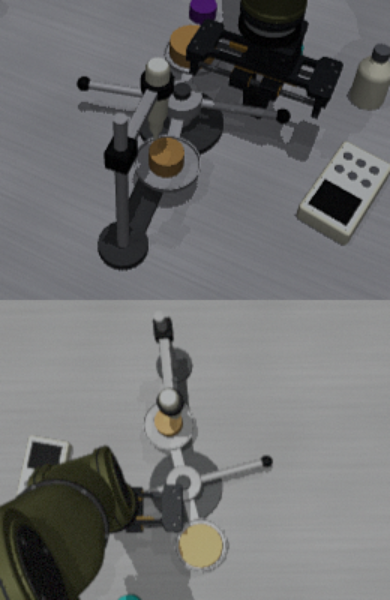

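The small round sits a little left of the probe line. It reads 12 to 15° in the two views, so about 10° is left. I pin down the stand direction from the probe top, the post foot and the hub.

```bash
python3 - <<'E'
from h import *
c=optics.get_calibration('top');z=np.load('last_top.npz');W=world(z['d'],c);p=z['p'].astype(int)
def e(n,m):
    q=W[m];print(n,len(q),q.mean(0).round(4),((q.max(0)+q.min(0))/2).round(4),np.ptp(q,0).round(3))
r2=lambda x,y,R:np.hypot(W[...,0]-x,W[...,1]-y)<R
e('probetop',(abs(W[...,2]-.209)<.006)&r2(.668,.093,.025))
e('post',(W[...,2]>.22)&r2(.775,.1,.03))
e('hubcap',(abs(W[...,2]-.071)<.004)&r2(.572,.087,.03))
print('foot',ray(c,247,125,.008),'hub',ray(c,252.5,202,.072))
c=optics.get_calibration('scene')
print('scene foot',ray(c,180+123/1.5,180+245/1.5,.01),'probe',ray(c,180+158/1.5,180+72/1.5,.21),'hub',ray(c,180+182/1.5,180+90/1.5,.072),'post',ray(c,180+121/1.5,180+120/1.5,.235))
E
```

```text
probetop 135 [0.6708 0.095  0.2084] [0.6713 0.0952 0.2082] [0.028 0.025 0.01 ]
post 54 [0.7746 0.1041 0.2322] [0.7755 0.1042 0.2298] [0.014 0.013 0.019]
hubcap 67 [0.5734 0.086  0.0714] [0.5723 0.0869 0.0711] [0.021 0.021 0.008]
foot [0.77082108 0.10168802 0.008     ] hub [0.56873883 0.08448278 0.072     ]
scene foot [0.77975764 0.10453278 0.01      ] probe [0.6837145  0.09911542 0.21      ] hub [0.57677298 0.08627966 0.072     ] post [0.77912217 0.10516596 0.235     ]
```

```bash
python3 -m creep '[{"grip":-1,"tx":0.4,"ty":-0.1,"tz":0,"spin":0},{"grip":-1,"tx":0.4,"ty":-0.1,"tz":0,"spin":0},{"grip":-1,"tx":0.3,"ty":-0.1,"tz":0,"spin":0},{"grip":-1,"tx":0.2,"ty":0,"tz":0,"spin":0},{"grip":-1,"tx":0.1,"ty":0,"tz":0,"spin":0},{"grip":-1,"tx":0,"ty":0,"tz":0,"spin":0}]'
cat >> h.py <<'E'
def look(k):
    snap('scene',f'scene{k}.png');rounds('scene',(.5745,.0855))
    snap('top',f'top{k}.png');rounds('top',(.572,.0865))
    c=optics.get_calibration('top');z=np.load('last_top.npz');W=world(z['d'],c)
    R=np.hypot(W[...,0]-.572,W[...,1]-.0865);a=np.degrees(np.arctan2(W[...,1]-.0865,W[...,0]-.572))
    m=(R>.05)&(R<.14)&(a<-55)&(a>-110)&(W[...,2]>.045)&(W[...,2]<.066);print('barB->small angle',m.sum(),a[m].mean()+90, np.median(a[m])+90)
E
python3 -c "
from h import *
look(4)"
```

```text
clock: 6.47
tool_pos: [0.5387, 0.1775, 0.0267]
eef_rot: [1.0, 0.0, 0.0, -0.0]
contact_force: [-0.3, 0.3, -0.5]
opening: 0.009
finger_force: 0.2
scene 139 [0.4726 0.0478] [0.4724 0.0462] [0.058 0.022] ang -159.7
scene 295 [0.6752 0.0977] [0.6726 0.0971] [0.043 0.042] ang 6.9
top 163 [0.666  0.0986] [0.6688 0.0998] [0.036 0.043] ang 7.3
top 624 [0.4708 0.0714] [0.4707 0.0708] [0.063 0.065] ang -171.5
barB->small angle 206 8.276862791513906 8.188576484059382
```

```bash
python3 -m creep '[{"grip":-1,"tx":0.2,"ty":0,"tz":0,"spin":0},{"grip":-1,"tx":0.2,"ty":0,"tz":0,"spin":0},{"grip":-1,"tx":0.1,"ty":0,"tz":0,"spin":0},{"grip":-1,"tx":0,"ty":0,"tz":0,"spin":0}]'
python3 -c "
from h import *
look(5)"
```

```text
clock: 6.9
tool_pos: [0.5438, 0.1773, 0.0267]
eef_rot: [1.0, 0.0, 0.0, -0.0]
contact_force: [-1.2, 0.5, -0.3]
opening: 0.006
finger_force: 0.3
scene 99 [0.4718 0.0496] [0.4717 0.0486] [0.053 0.017] ang -160.7
scene 297 [0.6755 0.0925] [0.674  0.0927] [0.042 0.043] ang 4.0
top 168 [0.6673 0.0929] [0.6701 0.0951] [0.037 0.043] ang 3.9
top 619 [0.4702 0.0758] [0.4706 0.0754] [0.063 0.065] ang -174.0
barB->small angle 206 5.557266932918594 5.454023298832823
```

The small round is within about 1° of the probe line (within 2 mm). I back the finger off and lift clear.

```bash
python3 -m creep '[{"grip":-1,"tx":-0.8,"ty":-0.2,"tz":0,"spin":0},{"grip":-1,"tx":-1,"ty":-0.3,"tz":0,"spin":0},{"grip":-1,"tx":-0.7,"ty":-0.2,"tz":0,"spin":0},{"grip":-1,"tx":0,"ty":0,"tz":-2,"spin":0},{"grip":-1,"tx":0,"ty":0,"tz":-3,"spin":0},{"grip":-1,"tx":0,"ty":0,"tz":-3,"spin":0},{"grip":-1,"tx":0,"ty":0,"tz":-3,"spin":0},{"grip":-1,"tx":0,"ty":0,"tz":-3,"spin":0}]'
python3 -m creep '[{"grip":-1,"tx":0,"ty":-2,"tz":-3,"spin":0},{"grip":-1,"tx":-0.5,"ty":-3,"tz":-2,"spin":0},{"grip":-1,"tx":-0.5,"ty":-3,"tz":0,"spin":0},{"grip":-1,"tx":-0.5,"ty":-3,"tz":0,"spin":0},{"grip":-1,"tx":-0.5,"ty":-3,"tz":0,"spin":0},{"grip":-1,"tx":-0.5,"ty":-2,"tz":0,"spin":0},{"grip":-1,"tx":0,"ty":0,"tz":0,"spin":0},{"grip":-1,"tx":0,"ty":0,"tz":0,"spin":0}]'
python3 - <<'E'
from h import *
look(6)
p=cv2.imread('pics/scene6.png')[140:380,160:460];q=cv2.imread('pics/top6.png')[60:300,130:430]
cv2.imwrite('pics/c6.png',cv2.resize(np.hstack([p,q]),None,fx=1.3,fy=1.3))
E
```

```text
clock: 7.67
tool_pos: [0.5176, 0.1842, 0.168]
eef_rot: [1.0, 0.0, -0.0, 0.0]
contact_force: [0.6, 0.2, 0.1]
opening: 0.002
finger_force: 0.0
clock: 8.33
tool_pos: [0.4921, 0.3452, 0.2163]
eef_rot: [1.0, 0.002, -0.0, 0.0]
contact_force: [-0.0, -1.1, -0.5]
opening: 0.006
finger_force: 0.0
scene 526 [0.4726 0.0735] [0.4723 0.0728] [0.067 0.066] ang -173.3
scene 274 [0.6756 0.0928] [0.6739 0.0926] [0.041 0.042] ang 4.1
top 160 [0.6669 0.0929] [0.6703 0.0959] [0.037 0.04 ] ang 3.9
top 614 [0.4702 0.076 ] [0.4707 0.0754] [0.063 0.065] ang -174.1
barB->small angle 207 5.546063023822981 5.397809788557325
```

View pics/c6.png

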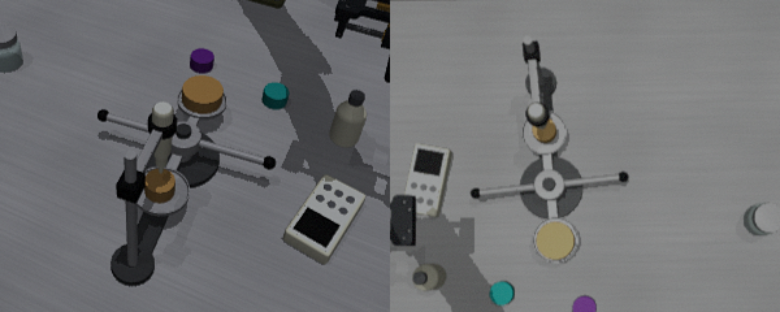

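Both views show the small round under the probe, with its tray in line with the stand's foot bar. Both rounds are centred, the bystanders are in place and the hand is clear.

```bash
python3 -c "
from plant import workorder
print(workorder.finish_job())"
```

```text
the job is handed in; nothing more can be done
None
```

I pushed handle A round until the small round was, by camera, within about 2 mm of centred under the probe tip, moved the hand clear and handed the job in; no verdict was returned.

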